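Uncap the sensor heads and pack their bays

ROBOT

A 6-joint arm with a two-finger parallel gripper is mounted at the origin on a cart in front of the work surface, level with it; the furniture and walls round the work are solid. World frame = base frame: x ahead of the robot, y to its left, z up, the work surface at z = 0. Lengths are in m, angles in degrees, forces in N, time in s.
With the tool pointing down it reaches from about 0.275 to 0.75 m from the base axis. Payload 10.2 kg.
Tool frame: the origin (TCP) lies between the finger pads; the fingertips stand 25 mm ahead of it and the grasp point (between the pads) lies 6 mm ahead of it; z points along the fingers, y is the line along which they close (so a half turn about z gives the same grasp; the last joint's range is limited). The gripper opens to 88 mm and grips with 3 to 60 N. Pads are 18 mm wide; open, the fingers measure 123 mm over their backs; the gripper's body (75 mm by 187 mm) begins 45 mm behind the grasp point.
Start: joints at [52.174, 17.928, 85.812, -0, 76.261, -12.8], TCP at [0.222, 0.476, 0.264] pointing down, gripper open.
Joint ranges: [-168.41, 168.41], [-55.51, 124.54], [10.69, 146.95], [-70.63, 250.63], [1, 178], [-165.06, 165.06]. Speed limits (degrees/s): [136.94, 136.94, 172.46, 180, 180, 180].

INTERFACE

Orientations are given as [roll, pitch, yaw] about the fixed x, y, z axes, in that order (R = Rz(yaw) Ry(pitch) Rx(roll)).
In Python, from cell import env, vision, workorder gives the robot as it stands.
- The arm moves only by the tool play_rows, never from a script. Its arguments are lists of equal length, an entry for each row: "linear": the shift along the tool's x, y, z in m, a list of three; "twist": the turn about the tool's z in degrees. In form: {"linear": [[x, y, z], ...], "twist": [twist, ...]}. A call has 1 to 20 rows; each row shifts and turns the commanded pose from where the row before left it, along the tool's axes as they then stand; what a row does not reach is not made up. A row lasts 1/12 s, in which the tool goes at most 41.7 mm and 7.16 degrees, less where a joint would pass 70% of its speed; a pose out of reach is approached as far as the arm can. A call with a gripper value outside its range is refused whole. "claw" is the finger opening in m, from 0 to 0.0881, set as the call begins (left out, the last holds). The fingers move at their own pace and stop on an object; "newtons" is the grip in N (left out, the last holds). Time passes only in rows, so rows that do not move let the fingers close. It gives the time, the measured TCP pose, the force, the opening and the grip force at its end, in the units of the state.
- env.observe(): the state, without advancing time (a new reading comes with each control period).
- vision.camera(name): name is "side" or "top"; returns a dict with "pixels" (480x640x3 uint8, red, green, blue), "fx", "fy", "cx", "cy" (pixels), "rvec" (rotation vector, rad) and "tvec" (3), from world to camera coordinates, as OpenCV has them. Camera axes: x right, y down, z forward; pixel columns grow to the right and rows downward; lengths in m; the calibration is good to about 2 mm. A picture is of the moment at which its call begins. There is no depth.
- workorder.sign_off(): hands the job in; it is judged then, once.
Trained networks look in a picture, given as the dict that the camera call returned (one of the last four; its "shot" number tells which), for a name from the list of things; names that differ only in an ending like _2 or _b are one class to them, and where a whole thing is asked for, a point or a joint stands for the part that bears it (a point fixed in the world has none). Each returns a list of dicts, best first, with "score" (0 to 1); they miss things now and then, are a little off and sometimes report something else, mostly with a low value. They report only what shows in the picture. A call takes as long as a camera call. They do not tell look-alikes from the thing itself.
- vision.search_frame(query, picture): "bbox" ([left, top, right, bottom] in pixels, round what is visible of it).
The state is a dict: "time_s": time; "joint_pos": joint angles; "qvel": joint speeds; "tau": joint torques, N m; "eef_pos": TCP position; "tool_rot": TCP orientation; "force": force on the tool from outside, world axes, zero at the start; "wrist_torque": the same for the moment, N m; "width": opening from 0.0 (shut) to 1.0 (fully open); "grasp_force": force on a finger pad.
Only numpy, scipy, OpenCV 4.12 (cv2) and the standard library are available. Lean on these libraries where they do the work, as an engineer would, in place of code of your own. Each camera call takes 0.05 s, during which the arm holds its last target. There are 200 camera calls.

TASK

Get the sensor bench ready for measuring: lift the dust cap off every sensor head that still wears one and set each cap upright in a compartment of the cap rack. Also take up the play in each of the three bays that hold a head: find by trying which loose packing piece fills the gap between head and end stop, and leave it there upright, in the middle of the bay's width, seated so that its body is flush with the top of the head. One piece is left over, and the bystanders (bottle, sample cup, timer) stay where they are.

Things in the scene. Friction and masses are not known exactly. Their poses are not given: they have to be found in the camera images.
- bench: aluminium base plate, fixed, 146 x 262 x 8 mm. Origin: at worktop level in the plane of the heads' front faces, half way along y; runs from x = -74 to +72 mm, x away from the robot. Four bays, centres y = -93, -31, +31, +93 mm, each with an end stop from x = -66 mm to the gap, 52 mm high; three bays hold a head, one (differs) only a flat blank plate and needs nothing.
- cap_rack: grey open cap rack, fixed, 132 x 132 x 18 mm, walls and cross dividers 4 mm, floor 4 mm thick: four square compartments of 60 mm inside, centred at x, y = +-32 mm. Origin: centre of the underside, z up.
- head_1: grey sensor head, fixed in one bay of the bench (which one differs): 62 (x) x 56 (y) mm, top 52 mm above the worktop, flat front face at its x = 0; round lens barrel 36 mm across and 10 mm tall on top at x = +32, y = 0 mm. Origin: at worktop level in the front face, middle of its width; axes as the bench's. The gap for a packing piece lies before the front face, towards -x.
- head_1_slot (a point): top front edge line of that head, mid width: x = 0 side of its gap, axes as the bench's. Gap = thickness of one piece (not told which, differs) + 1.6 mm; lead-ins 5 mm wide, 10 mm deep at both upper edges; 2.5 mm ledges on both sides 30 mm down. The right piece rests on them, flush; a thicker one stops in the lead-in, over 20 mm high; a thinner one drops through, 14 mm low. Side cheeks in y 50 mm apart, 16 mm below the top.
- head_2: grey sensor head, fixed in one bay of the bench (which one differs): 62 (x) x 56 (y) mm, top 52 mm above the worktop, flat front face at its x = 0; round lens barrel 36 mm across and 10 mm tall on top at x = +32, y = 0 mm. Origin: at worktop level in the front face, middle of its width; axes as the bench's. The gap for a packing piece lies before the front face, towards -x.
- head_2_slot (a point): top front edge line of that head, mid width: x = 0 side of its gap, axes as the bench's. Gap = thickness of one piece (not told which, differs) + 1.6 mm; lead-ins 5 mm wide, 10 mm deep at both upper edges; 2.5 mm ledges on both sides 30 mm down. The right piece rests on them, flush; a thicker one stops in the lead-in, over 20 mm high; a thinner one drops through, 14 mm low. Side cheeks in y 50 mm apart, 16 mm below the top.
- head_3: grey sensor head, fixed in one bay of the bench (which one differs): 62 (x) x 56 (y) mm, top 52 mm above the worktop, flat front face at its x = 0; round lens barrel 36 mm across and 10 mm tall on top at x = +32, y = 0 mm. Origin: at worktop level in the front face, middle of its width; axes as the bench's. The gap for a packing piece lies before the front face, towards -x.
- head_3_slot (a point): top front edge line of that head, mid width: x = 0 side of its gap, axes as the bench's. Gap = thickness of one piece (not told which, differs) + 1.6 mm; lead-ins 5 mm wide, 10 mm deep at both upper edges; 2.5 mm ledges on both sides 30 mm down. The right piece rests on them, flush; a thicker one stops in the lead-in, over 20 mm high; a thinner one drops through, 14 mm low. Side cheeks in y 50 mm apart, 16 mm below the top.
- packing_a: loose white plastic packing piece, 120 g: body 32 mm thick (x) x 42 mm (y) x 30 mm high, on top of it a grip rib 16 (x) x 24 (y) x 28 mm high in the middle; same rib on all four pieces (32, 38, 44 and 50 mm thick). Origin: centre of the underside, z up through the rib; stands upright on the worktop left of the bench at the start.
- packing_b: loose white plastic packing piece, 120 g: body 38 mm thick (x) x 42 mm (y) x 30 mm high, on top of it a grip rib 16 (x) x 24 (y) x 28 mm high in the middle; same rib on all four pieces (32, 38, 44 and 50 mm thick). Origin: centre of the underside, z up through the rib; stands upright on the worktop left of the bench at the start.
- packing_c: loose white plastic packing piece, 120 g: body 44 mm thick (x) x 42 mm (y) x 30 mm high, on top of it a grip rib 16 (x) x 24 (y) x 28 mm high in the middle; same rib on all four pieces (32, 38, 44 and 50 mm thick). Origin: centre of the underside, z up through the rib; stands upright on the worktop left of the bench at the start.
- packing_d: loose white plastic packing piece, 120 g: body 50 mm thick (x) x 42 mm (y) x 30 mm high, on top of it a grip rib 16 (x) x 24 (y) x 28 mm high in the middle; same rib on all four pieces (32, 38, 44 and 50 mm thick). Origin: centre of the underside, z up through the rib; stands upright on the worktop left of the bench at the start.
- cap_1: black loose dust cap, 40 g, 48 mm across, 17 mm high, with an upright cylindrical knob 22 mm across and 18 mm tall on top; hollow below (41 mm bore, 12 mm deep). Origin: centre of its lower rim, z up through the knob. At the start it sits over the lens barrel of the head of the same number, its rim on the head's top, 52 mm above the worktop. Two or three caps are present; a head without one is already open.
- cap_2: black loose dust cap, 40 g, 48 mm across, 17 mm high, with an upright cylindrical knob 22 mm across and 18 mm tall on top; hollow below (41 mm bore, 12 mm deep). Origin: centre of its lower rim, z up through the knob. At the start it sits over the lens barrel of the head of the same number, its rim on the head's top, 52 mm above the worktop. Two or three caps are present; a head without one is already open.
- cap_3: black loose dust cap, 40 g, 48 mm across, 17 mm high, with an upright cylindrical knob 22 mm across and 18 mm tall on top; hollow below (41 mm bore, 12 mm deep). Origin: centre of its lower rim, z up through the knob. At the start it sits over the lens barrel of the head of the same number, its rim on the head's top, 52 mm above the worktop. Two or three caps are present; a head without one is already open.
- reagent_bottle: amber reagent bottle with black screw cap, 62 mm across, 118 mm high, behind the bench; bystander. Origin: centre of the underside.
- sample_cup: clear sample cup with white lid, 62 mm across, 69 mm high, right of the bench; bystander. Origin: centre of the underside.
- lab_timer: white lab timer standing on edge, 20 x 62 x 56 mm, behind the bench; bystander. Origin: centre of the underside.
Mind the look-alikes: they are no part of the job. What is shaped like the packing_b but yellow is not meant.

How it is judged (in metres and radians):
At the end, for the whole second after the job is handed in: Before each head a packing piece rests on the ledges: body flush with the head's top within 5 mm, within 12 mm of the bay's middle, upright within 0.12 rad, at rest. Every cap present lies rim down on the cap rack's floor (within 5 mm), upright within 0.12 rad, at rest (((z of packing_a in the frame of head_1 between 0.017 and 0.027 m and x of packing_a in the frame of head_1 between -0.035 and -0.006 m and y of packing_a in the frame of head_1 between -0.012 and 0.012 m and angle between packing_a's own z axis and vertical below 0.12 rad and linear speed of packing_a below 0.02 m/s) or (z of packing_b in the frame of head_1 between 0.017 and 0.027 m and x of packing_b in the frame of head_1 between -0.035 and -0.006 m and y of packing_b in the frame of head_1 between -0.012 and 0.012 m and angle between packing_b's own z axis and vertical below 0.12 rad and linear speed of packing_b below 0.02 m/s) or (z of packing_c in the frame of head_1 between 0.017 and 0.027 m and x of packing_c in the frame of head_1 between -0.035 and -0.006 m and y of packing_c in the frame of head_1 between -0.012 and 0.012 m and angle between packing_c's own z axis and vertical below 0.12 rad and linear speed of packing_c below 0.02 m/s) or (z of packing_d in the frame of head_1 between 0.017 and 0.027 m and x of packing_d in the frame of head_1 between -0.035 and -0.006 m and y of packing_d in the frame of head_1 between -0.012 and 0.012 m and angle between packing_d's own z axis and vertical below 0.12 rad and linear speed of packing_d below 0.02 m/s)) and ((z of packing_a in the frame of head_2 between 0.017 and 0.027 m and x of packing_a in the frame of head_2 between -0.035 and -0.006 m and y of packing_a in the frame of head_2 between -0.012 and 0.012 m and angle between packing_a's own z axis and vertical below 0.12 rad and linear speed of packing_a below 0.02 m/s) or (z of packing_b in the frame of head_2 between 0.017 and 0.027 m and x of packing_b in the frame of head_2 between -0.035 and -0.006 m and y of packing_b in the frame of head_2 between -0.012 and 0.012 m and angle between packing_b's own z axis and vertical below 0.12 rad and linear speed of packing_b below 0.02 m/s) or (z of packing_c in the frame of head_2 between 0.017 and 0.027 m and x of packing_c in the frame of head_2 between -0.035 and -0.006 m and y of packing_c in the frame of head_2 between -0.012 and 0.012 m and angle between packing_c's own z axis and vertical below 0.12 rad and linear speed of packing_c below 0.02 m/s) or (z of packing_d in the frame of head_2 between 0.017 and 0.027 m and x of packing_d in the frame of head_2 between -0.035 and -0.006 m and y of packing_d in the frame of head_2 between -0.012 and 0.012 m and angle between packing_d's own z axis and vertical below 0.12 rad and linear speed of packing_d below 0.02 m/s)) and ((z of packing_a in the frame of head_3 between 0.017 and 0.027 m and x of packing_a in the frame of head_3 between -0.035 and -0.006 m and y of packing_a in the frame of head_3 between -0.012 and 0.012 m and angle between packing_a's own z axis and vertical below 0.12 rad and linear speed of packing_a below 0.02 m/s) or (z of packing_b in the frame of head_3 between 0.017 and 0.027 m and x of packing_b in the frame of head_3 between -0.035 and -0.006 m and y of packing_b in the frame of head_3 between -0.012 and 0.012 m and angle between packing_b's own z axis and vertical below 0.12 rad and linear speed of packing_b below 0.02 m/s) or (z of packing_c in the frame of head_3 between 0.017 and 0.027 m and x of packing_c in the frame of head_3 between -0.035 and -0.006 m and y of packing_c in the frame of head_3 between -0.012 and 0.012 m and angle between packing_c's own z axis and vertical below 0.12 rad and linear speed of packing_c below 0.02 m/s) or (z of packing_d in the frame of head_3 between 0.017 and 0.027 m and x of packing_d in the frame of head_3 between -0.035 and -0.006 m and y of packing_d in the frame of head_3 between -0.012 and 0.012 m and angle between packing_d's own z axis and vertical below 0.12 rad and linear speed of packing_d below 0.02 m/s)) and x of cap_1 in the frame of cap_rack between -0.062 and 0.062 m and y of cap_1 in the frame of cap_rack between -0.062 and 0.062 m and z of cap_1 in the frame of cap_rack between 0 and 0.009 m and angle between each of cap_1, cap_2, cap_3's own z axis and vertical below 0.12 rad and linear speed of each of cap_1, cap_2, cap_3 below 0.02 m/s and x of cap_2 in the frame of cap_rack between -0.062 and 0.062 m and y of cap_2 in the frame of cap_rack between -0.062 and 0.062 m and z of cap_2 in the frame of cap_rack between 0 and 0.009 m and x of cap_3 in the frame of cap_rack between -0.062 and 0.062 m and y of cap_3 in the frame of cap_rack between -0.062 and 0.062 m and z of cap_3 in the frame of cap_rack between 0 and 0.009 m); the robot touches nothing.
It fails at once if the reagent bottle is shifted by more than 50 mm (distance of reagent_bottle from where it was at the start of the episode above 0.05 m).
It fails at once if the sample cup is shifted by more than 50 mm (distance of sample_cup from where it was at the start of the episode above 0.05 m).
It fails at once if the lab timer is shifted by more than 50 mm (distance of lab_timer from where it was at the start of the episode above 0.05 m).
Of cap_1, cap_2, cap_3 only 2 to 3 are there at a start; the rules pass over those that are not, and their reading is None.
At some moment in a run one of packing_a, packing_b, packing_c, packing_d may be knocked a few centimetres aside while the robot is not near it.
It also fails if it takes over 210 s, if anything falls off the work surface, if the arm or the gripper's body presses on something with over 40 N, if the wrist force passes 120 N, or if a joint passes its speed limit or range.

## Working session

There is one attempt and no reset: what is moved stays moved. The work goes in short steps, Python scripts to look and compute and a tool call to move; the robot and the scene stay as the last step left them, time stands still between calls to the robot, and variables do not carry over. Pictures are saved under pics/ and viewed, at most 14 in all, crops included, and the job is handed in when it is done.

Besides the shell and the picture viewer there is one more tool, called after "Request:" in YAML: its name, and indented under it one key for each argument. play_rows: Moves the arm, as the interface text tells. Its arguments: {"type":"object","properties":{"linear":{"type":"array","items":{"type":"array","items":{"type":"number"}}},"twist":{"type":"array","items":{"type":"number"}},"claw":{"type":"number"},"newtons":{"type":"number"}},"required":["linear","twist"]}

```bash
mkdir -p pics; ls; cat > h.py <<'E'
import numpy as np, cv2
from cell import env, vision, workorder
def shot(name, fn=None):
    p=vision.camera(name)
    if fn: cv2.imwrite('pics/'+fn, cv2.cvtColor(p['pixels'],cv2.COLOR_RGB2BGR))
    return p
def cam(p):
    R=cv2.Rodrigues(np.array(p['rvec'],float))[0]; t=np.array(p['tvec'],float).ravel()
    return R,t,np.array([[p['fx'],0,p['cx']],[0,p['fy'],p['cy']],[0,0,1.]])
def back(p,uv,z):
    R,t,K=cam(p); c=-R.T@t; d=R.T@np.linalg.inv(K)@np.array([uv[0],uv[1],1.])
    return c+d*(z-c[2])/d[2]
def proj(p,X):
    R,t,K=cam(p); x=K@(R@np.array(X,float)+t); return x[:2]/x[2]
E
python3 - <<'E'
from h import *
print(env.observe())
for n in('top','side'):
    p=shot(n,n+'0.png'); R,t,K=cam(p); print(n,-R.T@t,K[0,0],R.round(2).tolist())
    for q in('bench','cap_rack','head_1','packing_a','cap_1','reagent_bottle','sample_cup','lab_timer'):
        print(q,[(np.round(d['bbox']).astype(int).tolist(),round(d['score'],2)) for d in vision.search_frame(q,p)])
E
```

```text
pics
{'time_s': 0.0, 'joint_pos': array([ 5.21755013e+01,  1.79592718e+01,  8.58545700e+01,  2.45490477e-04,
        7.62589359e+01, -1.28022977e+01]), 'qvel': array([-0.0017996 ,  0.11312501,  0.04133554,  0.02291995, -0.00899923,
        0.04896833]), 'tau': array([-5.92067900e-04, -4.02212977e+01, -2.52266783e+01,  6.93698181e-02,
        3.53550108e-02, -1.64831422e-04]), 'eef_pos': array([0.22195586, 0.47553971, 0.2631589 ]), 'tool_rot': array([-1.79929084e+02, -1.63590895e-02,  1.54977730e+02]), 'force': array([-0.21747188,  0.17474276,  0.24273149]), 'wrist_torque': array([ 0.02228494, -0.01208458, -0.02422576]), 'grasp_force': 0.0, 'width': 1.0017643160207377}
top [-0.40642216 -0.03851764  1.17174584] 532.885373843617 [[0.04, -1.0, 0.01], [-0.77, -0.03, -0.63], [0.63, 0.02, -0.77]]
bench [([272, 240, 288, 265], 0.58), ([322, 227, 421, 279], 0.57)]
cap_rack [([202, 279, 209, 284], 0.56)]
head_1 [([327, 222, 352, 252], 0.81), ([371, 229, 393, 255], 0.73), ([350, 221, 371, 254], 0.62)]
packing_a [([338, 287, 360, 304], 0.89), ([231, 237, 252, 263], 0.79), ([272, 240, 287, 263], 
[... 662 characters left out ...]
7], 0.47), ([321, 233, 434, 293], 0.28)]
head_1 [([381, 238, 409, 264], 0.87), ([357, 219, 382, 255], 0.72)]
packing_a [([288, 279, 312, 307], 0.94), ([122, 284, 146, 311], 0.81), ([225, 234, 251, 257], 0.8), ([258, 260, 277, 284], 0.73), ([336, 292, 356, 322], 0.71), ([266, 243, 283, 262], 0.68), ([368, 320, 395, 343], 0.56), ([218, 262, 236, 286], 0.55)]
cap_1 [([390, 226, 406, 240], 0.7), ([362, 220, 383, 238], 0.64), ([337, 218, 361, 233], 0.6)]
reagent_bottle [([379, 173, 409, 214], 0.94), ([340, 215, 361, 233], 0.36)]
sample_cup [([472, 232, 499, 265], 0.95), ([354, 218, 382, 261], 0.74)]
lab_timer [([298, 182, 322, 208], 0.86), ([143, 232, 211, 280], 0.2), ([472, 232, 499, 265], 0.2)]
```

```bash
python3 - <<'E'
import cv2
for n,(l,t,r,b) in {'top':(180,160,440,355),'side':(130,160,410,370)}.items():
    i=cv2.imread(f'pics/{n}0.png')[t:b,l:r]; s=min(800/(r-l),600/(b-t))
    cv2.imwrite(f'pics/{n}0c.png',cv2.resize(i,None,fx=s,fy=s,interpolation=cv2.INTER_CUBIC)[:600,:800]); print(s)
E
```

```text
3.076923076923077
2.857142857142857
```

View pics/top0c.png

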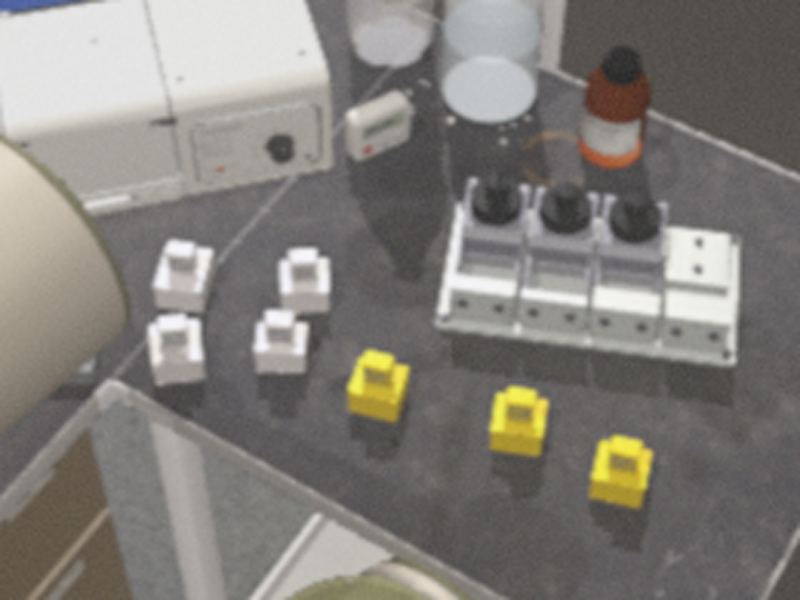

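View pics/side0c.png

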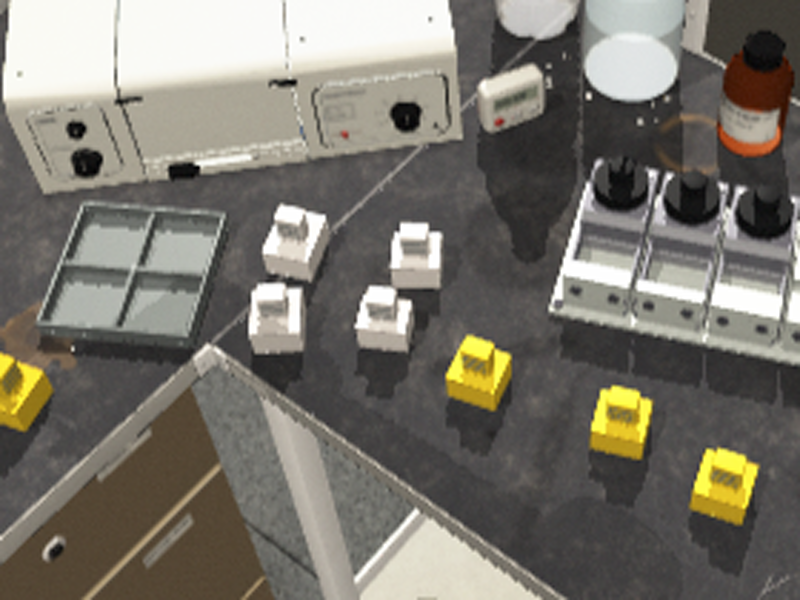

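```bash
cat >> h.py <<'E'
def crop(p,box,fn,pts=()):
    l,t,r,b=box; s=min(800/(r-l),600/(b-t)); i=cv2.cvtColor(p['pixels'],cv2.COLOR_RGB2BGR)[t:b,l:r]
    i=cv2.resize(i,(int((r-l)*s),int((b-t)*s)),interpolation=cv2.INTER_CUBIC)
    for X in pts:
        u=(proj(p,X)-[l,t]+.5)*s; cv2.circle(i,(int(u[0]),int(u[1])),2,(0,0,255),-1)
    for k in range(l//10*10+10,r,10): cv2.line(i,(int((k-l+.5)*s),0),(int((k-l+.5)*s),5 if k%50 else 14),(0,255,0),1)
    for k in range(t//10*10+10,b,10): cv2.line(i,(0,int((k-t+.5)*s)),(5 if k%50 else 14,int((k-t+.5)*s)),(0,255,0),1)
    cv2.imwrite('pics/'+fn,i); print(fn,i.shape,s)
E
python3 - <<'E'
from h import *
p=shot('side'); crop(p,(315,205,447,304),'sb.png'); crop(p,(130,220,296,310),'sr.png')
p=shot('top'); crop(p,(316,206,428,284),'tb.png')
E
```

```text
sb.png (600, 800, 3) 6.0606060606060606
sr.png (433, 800, 3) 4.819277108433735
tb.png (557, 800, 3) 7.142857142857143
```

View pics/sb.png

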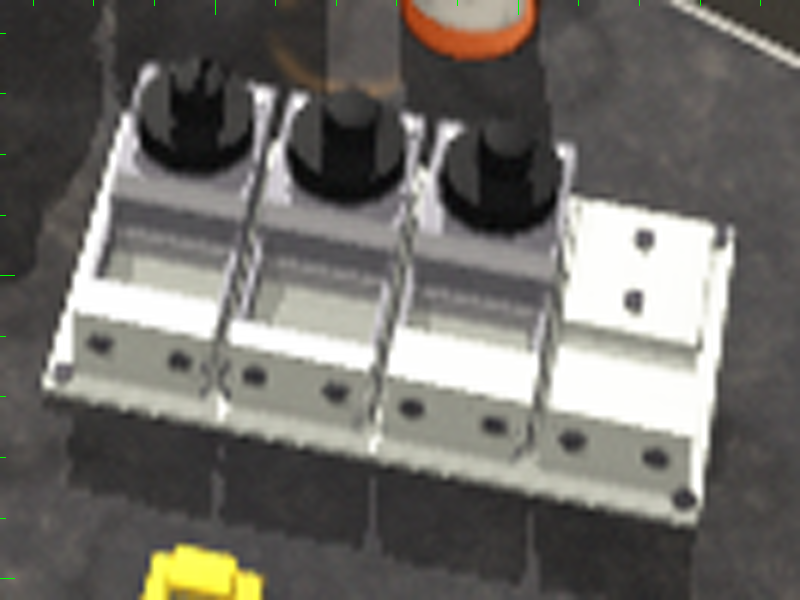

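View pics/sr.png

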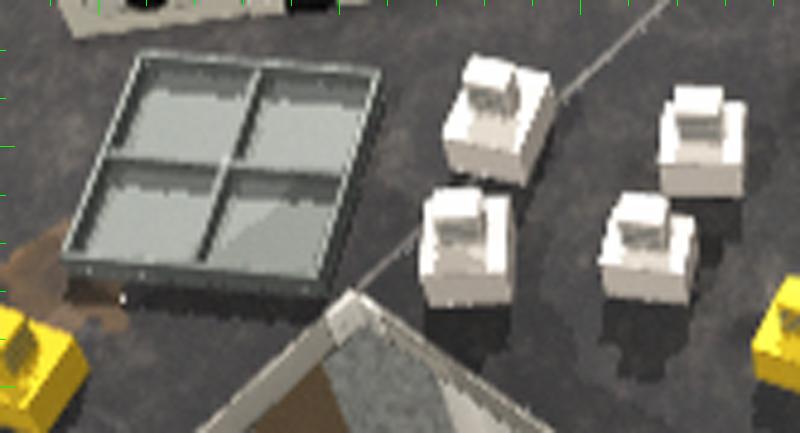

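View pics/tb.png

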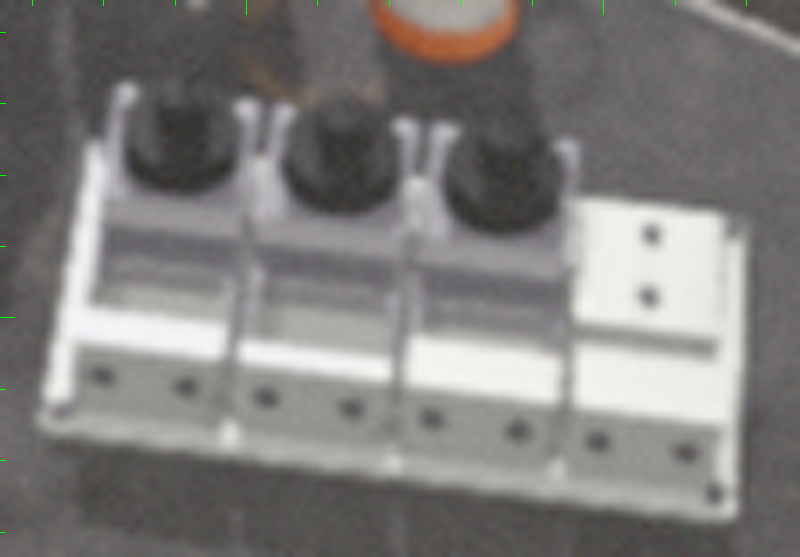

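```bash
cat > fit.py <<'E'
from h import *
from scipy.optimize import least_squares
S=(315,205,6.0606); T=(316,206,7.1429)
def px(c,u): return np.array([c[0]+(u[0]+.5)/c[2]-.5, c[1]+(u[1]+.5)/c[2]-.5])
ps=shot('side');pt=shot('top')
obs=[(ps,S,(45,378),(-74,131,8)),(ps,S,(697,510),(-74,-131,8)),(ps,S,(733,228),(72,-131,8)),(ps,S,(75,312),(-66,121,52)),(ps,S,(693,438),(-66,-121,52)),
(pt,T,(40,417),(-74,131,8)),(pt,T,(738,505),(-74,-131,8)),(pt,T,(748,232),(72,-131,8)),(pt,T,(75,343),(-66,121,52)),(pt,T,(722,428),(-66,-121,52))]
def W(q,X):
    c,s=np.cos(q[2]),np.sin(q[2]); x,y,z=np.array(X)/1000.; return np.array([q[0]+c*x-s*y,q[1]+s*x+c*y,z])
def res(q): return np.concatenate([proj(p,W(q,X))-px(c,u) for p,c,u,X in obs])
r=least_squares(res,[.5,-.1,0],loss='soft_l1'); q=r.x
print('bench',q[:2],np.degrees(q[2])); print(res(q).reshape(-1,2).round(2).tolist())
def inv(p,c,u,z):
    X=back(p,px(c,u),z/1000.); d=X[:2]-q[:2]; c_,s=np.cos(q[2]),np.sin(q[2]); return (1000*np.array([c_*d[0]+s*d[1],-s*d[0]+c_*d[1]])).round(1)
print('endstop back edges')
for a,b in (((150,290),(150,312)),((310,332),(318,350)),((470,337),(485,343))): print(inv(ps,S,a,52),inv(pt,T,b,52))
print('front')
for a,b in (((150,327),(150,352)),((305,360),(318,378)),((465,393),(485,398))): print(inv(ps,S,a,52),inv(pt,T,b,52))
E
python3 fit.py
```

```text
bench [ 0.51247629 -0.17823385] -6.969150554720152
[[-0.82, 0.37], [0.2, 1.43], [0.68, -0.23], [-0.77, -1.09], [0.36, -0.65], [0.17, 0.96], [-0.4, 1.63], [-0.04, -1.79], [-0.22, -0.43], [0.82, -0.29]]
endstop back edges
[-51.2  92.6] [-48.2  94.6]
[-55.5  28.3] [-55.7  30.7]
[-42.7 -32. ] [-42.2 -30.3]
front
[-68.4  88.7] [-66.9  92.1]
[-68.9  27.6] [-68.7  29.3]
[-68.9 -34.2] [-67.8 -32.3]
```

```bash
python3 - <<'E'
from h import *
p=shot('side'); crop(p,(214,228,290,288),'sw.png')
C=(130,220,4.8193)
px=lambda u: (C[0]+(u[0]+.5)/C[2]-.5, C[1]+(u[1]+.5)/C[2]-.5)
for u in ((138,50),(382,72),(222,170),(260,66),(108,160),(355,175)): print(back(p,px(u),.018).round(4))
E
```

```text
sw.png (600, 760, 3) 10.0
[0.5095 0.3862 0.018 ]
[0.5114 0.2541 0.018 ]
[0.4395 0.3181 0.018 ]
[0.5072 0.3189 0.018 ]
[0.4382 0.3778 0.018 ]
[0.445  0.2501 0.018 ]
```

View pics/sw.png

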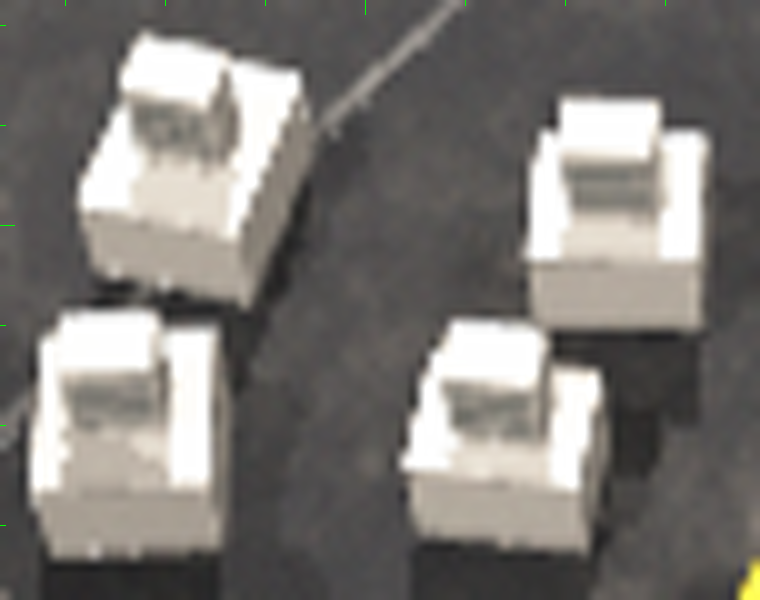

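```bash
python3 - <<'E'
from h import *
p=shot('side')
px=lambda u: (214+(u[0]+.5)/10-.5, 228+(u[1]+.5)/10-.5)
for n,(a,b,c) in {'W1':((80,205),(235,235),(300,75)),'W2':((33,490),(215,488),(220,328)),'W3':((405,465),(590,492),(603,372)),'W4':((527,260),(705,262),(708,133))}.items():
    A,B,C=[back(p,px(u),.03)[:2]*1000 for u in(a,b,c)]
    d=A-B; e=C-B; m=(A+C)/2
    print(n,'width',np.hypot(*d).round(1),'thick',np.hypot(*e).round(1),'ctr',m.round(1),'yaw',np.degrees(np.arctan2(-d[0],d[1])).round(1),np.degrees(np.arctan2(e[1],e[0])).round(1))
o=env.observe(); print(o['eef_pos'],o['tool_rot'])
E
```

```text
W1 width 39.9 thick 50.6 ctr [488.8 185.3] yaw -5.9 -5.4
W2 width 42.6 thick 45.8 ctr [408.7 181.5] yaw 8.0 11.8
W3 width 44.5 thick 34.0 ctr [417.2  92.3] yaw -2.5 5.4
W4 width 43.2 thick 39.3 ctr [485.   77.5] yaw 6.5 8.7
[0.22211148 0.47571864 0.26374389] [1.79996824e+02 4.70370277e-04 1.54973391e+02]
```

```bash
cat >> h.py <<'E'
Q=[.5105,-.178,np.radians(-7)]
def B(x,y,z):
    c,s=np.cos(Q[2]),np.sin(Q[2]); x,y,z=x/1000,y/1000,z/1000
    return np.array([Q[0]+c*x-s*y,Q[1]+s*x+c*y,z])
RK=[.4435,.319]
def rel(xyz,yaw):
    """tool shift for grasp point at xyz (after twisting to yaw)"""
    o=env.observe(); y0=o['tool_rot'][2]; tw=-((yaw-y0+180)%360-180)
    d=np.array(xyz)+[0,0,.006]-o['eef_pos']; a=np.radians(yaw)
    print('twist',round(tw,1),'lin',np.round([d[0]*np.cos(a)+d[1]*np.sin(a),d[0]*np.sin(a)-d[1]*np.cos(a),-d[2]],4))
E
python3 - <<'E'
from h import *
ims=[]
pts=[]
seg=lambda a,b,n=25:[B(*(np.array(a)+(np.array(b)-a)*k/n)) for k in range(n+1)]
for y in(93,31,-31):
    for r,z in((24,52),(24,69),(11,87)): pts+=[B(32+r*np.cos(t),y+r*np.sin(t),z) for t in np.linspace(0,6.28,40)]
    pts+=seg((0,y-28,52),(0,y+28,52))
pts+=seg((-66,-121,52),(-66,121,52),60)+seg((-74,-131,8),(-74,131,8),60)+seg((-74,-131,8),(72,-131,8),60)
for n,b in(('side',(315,205,447,304)),('top',(316,206,428,284))):
    crop(shot(n),b,'o.png',pts); ims.append(cv2.resize(cv2.imread('pics/o.png'),(560,420))[60:355])
cv2.imwrite('pics/ov.png',np.vstack(ims))
rel([*B(32,93,0)[:2],.2],173+0)
rel([*B(32,93,0)[:2],.2],180)
E
```

```text
o.png (600, 800, 3) 6.0606060606060606
o.png (557, 800, 3) 7.142857142857143
twist -18.0 lin [-0.3979 -0.5207  0.0577]
twist -25.0 lin [-0.3315 -0.5653  0.0577]
```

View pics/ov.png

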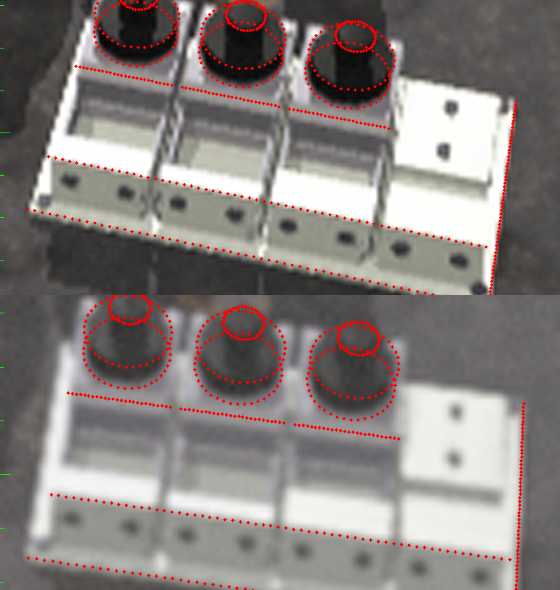

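Request:
play_rows:
  linear:
    - [0,0,0]
    - [0,0,0]
    - [0,0,0]
    - [-0.0234,-0.0306,0]
    - [-0.0234,-0.0306,0]
    - [-0.0234,-0.0306,0]
    - [-0.0234,-0.0306,0]
    - [-0.0234,-0.0306,0]
    - [-0.0234,-0.0306,0]
    - [-0.0234,-0.0306,0]
    - [-0.0234,-0.0306,0]
    - [-0.0234,-0.0306,0]
    - [-0.0234,-0.0306,0]
    - [-0.0234,-0.0306,0]
    - [-0.0234,-0.0306,0]
    - [-0.0234,-0.0306,0]
    - [-0.0234,-0.0306,0.01]
    - [-0.0234,-0.0306,0.02]
    - [-0.0234,-0.0306,0.02]
    - [-0.0234,-0.0306,0.0077]
  twist: [-6,-6,-6,0,0,0,0,0,0,0,0,0,0,0,0,0,0,0,0,0]
  claw: 0.05
  newtons: 20

```text
time_s: 2.97
eef_pos: [0.5516, -0.0881, 0.2052]
tool_rot: [179.9, -0.2, 173.0]
force: [-0.5, 1.1, -0.6]
width: 0.564
grasp_force: 0.0
```

```bash
python3 - <<'E'
from h import *
rel([*B(32,93,0)[:2],.080],173)
E
```

```text
twist -0.0 lin [-0.0022 -0.0013  0.1192]
```

Request:
play_rows:
  linear:
    - [-0.001,-0.0005,0.025]
    - [0,0,0.025]
    - [0,0,0.025]
    - [0,0,0.02]
    - [0,0,0.01]
    - [0,0,0.003]
    - [0,0,0]
    - [0,0,0]
  twist: [0,0,0,0,0,0,0,0]

```text
time_s: 3.63
eef_pos: [0.5532, -0.0874, 0.1008]
tool_rot: [-180.0, 0.1, 173.0]
force: [0.5, -0.1, 0.6]
width: 0.566
grasp_force: 0.0
```

Request:
play_rows:
  linear:
    - [0,0,0]
    - [0,0,0]
    - [0,0,0]
    - [0,0,0]
    - [0,0,0]
    - [0,0,0]
    - [0,0,0]
    - [0,0,0]
  twist: [0,0,0,0,0,0,0,0]
  claw: 0.01

```text
time_s: 4.3
eef_pos: [0.5528, -0.0872, 0.0999]
tool_rot: [-180.0, 0.0, 173.0]
force: [-1.2, 0.3, 4.7]
width: 0.237
grasp_force: 20.0
```

Request:
play_rows:
  linear:
    - [0,0,-0.005]
    - [0,0,-0.02]
    - [0,0,-0.03]
    - [0,0,-0.03]
    - [0,0,-0.03]
    - [0,0,0]
  twist: [0,0,0,0,0,0]

```text
time_s: 4.8
eef_pos: [0.5543, -0.0878, 0.2204]
tool_rot: [-179.9, 0.5, 173.0]
force: [0.2, 0.3, 0.7]
width: 0.242
grasp_force: 20.0
```

```bash
python3 - <<'E'
from h import *
p=shot('side')
for u in((145.7,227.2),(218,217),(291,207.2)): print(back(p,u,0).round(3))
for q in((-32,32),(-32,-32),(32,-32)): rel([RK[0]+q[0]/1000,RK[1]+q[1]/1000,.1],173)
E
```

```text
[ 0.528  0.431 -0.   ]
[0.585 0.253 0.   ]
[ 0.644  0.066 -0.   ]
twist -0.0 lin [0.1944 0.4179 0.1114]
twist -0.0 lin [0.1866 0.3544 0.1114]
twist -0.0 lin [0.1231 0.3622 0.1114]
```

Request:
play_rows:
  linear:
    - [0.0162,0.0348,0]
    - [0.0162,0.0348,0]
    - [0.0162,0.0348,0]
    - [0.0162,0.0348,0]
    - [0.0162,0.0348,0]
    - [0.0162,0.0348,0]
    - [0.0162,0.0348,0]
    - [0.0162,0.0348,0]
    - [0.0162,0.0348,0]
    - [0.0162,0.0348,0]
    - [0.0162,0.0348,0]
    - [0.0162,0.0348,0]
    - [0,0,0]
    - [0,0,0.03]
    - [0,0,0.03]
    - [0,0,0.03]
    - [0,0,0.03]
    - [0,0,0]
    - [0,0,0]
  twist: [0,0,0,0,0,0,0,0,0,0,0,0,0,0,0,0,0,0,0]

```text
time_s: 6.43
eef_pos: [0.4102, 0.3503, 0.0936]
tool_rot: [-179.9, -0.2, 173.0]
force: [-0.1, -1.5, 0.3]
width: 0.24
grasp_force: 20.0
```

```bash
python3 - <<'E'
from h import *
rel([RK[0]-.032,RK[1]+.032,.0465],173)
crop(shot('side'),(120,200,300,320),'c1.png'); crop(shot('top'),(160,200,300,320),'c1t.png')
E
```

```text
twist -0.0 lin [-0.0012  0.0008  0.0411]
c1.png (533, 800, 3) 4.444444444444445
c1t.png (600, 700, 3) 5.0
```

View pics/c1.png

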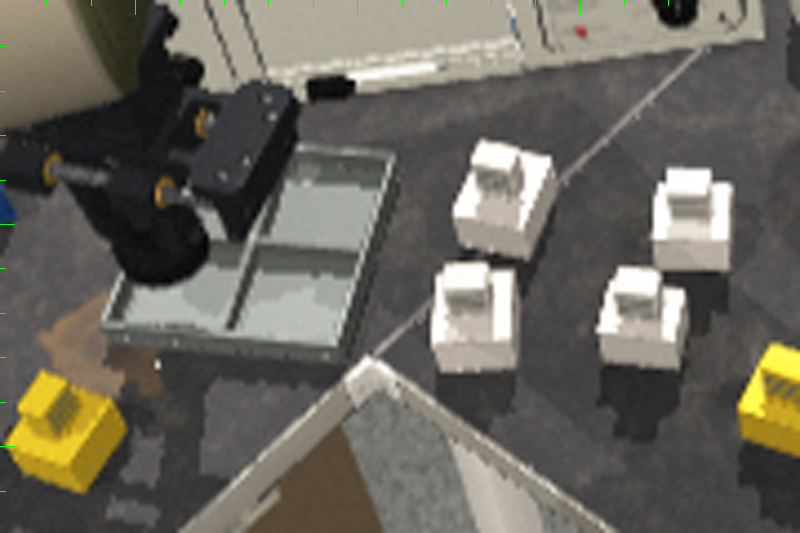

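Request:
play_rows:
  linear:
    - [-0.001,0.0,0.015]
    - [0,0,0.015]
    - [0,0,0.006]
    - [0,0,0.003]
    - [0,0,0.002]
    - [0,0,0]
    - [0,0,0]
  twist: [0,0,0,0,0,0,0]

```text
time_s: 7.12
eef_pos: [0.4121, 0.3511, 0.0544]
tool_rot: [180.0, 0.1, 173.0]
force: [-0.2, 0.5, -0.4]
width: 0.241
grasp_force: 20.0
```

Request:
play_rows:
  linear:
    - [0,0,0]
    - [0,0,0]
    - [0,0,0]
    - [0,0,-0.005]
    - [0,0,-0.03]
    - [0,0,-0.04]
    - [0,0,-0.04]
    - [0,0,-0.04]
    - [0,0,0]
  twist: [0,0,0,0,0,0,0,0,0]
  claw: 0.05

```text
time_s: 7.87
eef_pos: [0.4138, 0.3522, 0.2167]
tool_rot: [179.6, 0.6, 173.0]
force: [0.3, -0.6, -0.2]
width: 0.567
grasp_force: 0.0
```

```bash
python3 - <<'E'
from h import *
rel([*B(32,31,0)[:2],.094],173)
crop(shot('side'),(120,200,300,320),'c2.png'); 
E
```

```text
twist -0.0 lin [-0.1926 -0.4835  0.1167]
c2.png (533, 800, 3) 4.444444444444445
```

View pics/c2.png

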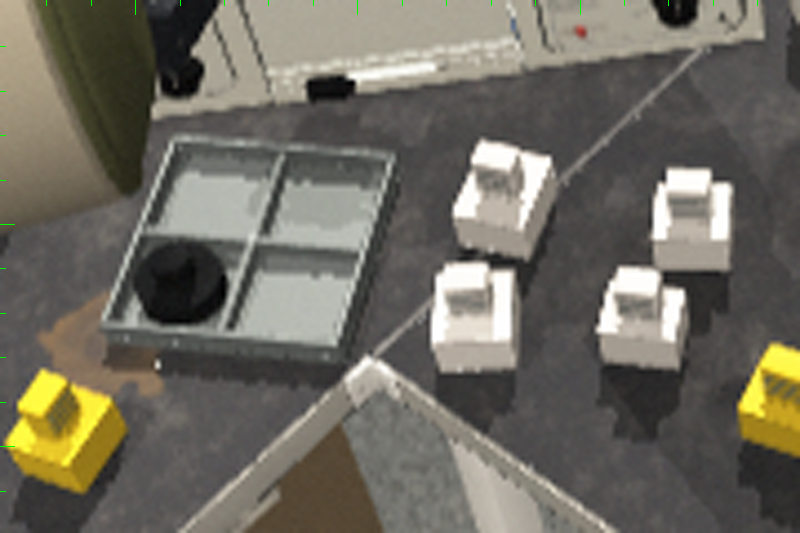

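Request:
play_rows:
  linear:
    - [-0.0148,-0.0372,0]
    - [-0.0148,-0.0372,0]
    - [-0.0148,-0.0372,0]
    - [-0.0148,-0.0372,0]
    - [-0.0148,-0.0372,0]
    - [-0.0148,-0.0372,0]
    - [-0.0148,-0.0372,0]
    - [-0.0148,-0.0372,0]
    - [-0.0148,-0.0372,0]
    - [-0.0148,-0.0372,0]
    - [-0.0148,-0.0372,0]
    - [-0.0148,-0.0372,0]
    - [-0.0148,-0.0372,0]
    - [0,0,0]
    - [0,0,0.02]
    - [0,0,0.03]
    - [0,0,0.03]
    - [0,0,0]
    - [0,0,0]
  twist: [0,0,0,0,0,0,0,0,0,0,0,0,0,0,0,0,0,0,0]

```text
time_s: 9.5
eef_pos: [0.543, -0.1521, 0.1277]
tool_rot: [179.9, -0.2, 173.0]
force: [-0.2, 0.4, -0.3]
width: 0.568
grasp_force: 0.0
```

```bash
python3 - <<'E'
from h import *
rel([*B(32,31,0)[:2],.094],173)
E
```

```text
twist -0.0 lin [-0.0029  0.0013  0.0277]
```

Request:
play_rows:
  linear:
    - [-0.002,0.001,0.015]
    - [0,0,0.009]
    - [0,0,0.003]
    - [0,0,0]
    - [0,0,0]
  twist: [0,0,0,0,0]

```text
time_s: 9.92
eef_pos: [0.5459, -0.152, 0.1025]
tool_rot: [-180.0, 0.0, 173.0]
force: [-0.1, -0.0, -0.1]
width: 0.564
grasp_force: 0.0
```

Request:
play_rows:
  linear:
    - [0,0,0]
    - [0,0,0]
    - [0,0,0]
    - [0,0,0]
    - [0,0,0]
    - [0,0,0]
    - [0,0,0]
    - [0,0,-0.005]
    - [0,0,-0.02]
    - [0,0,-0.03]
    - [0,0,-0.03]
    - [0,0,-0.03]
    - [0,0,0]
  twist: [0,0,0,0,0,0,0,0,0,0,0,0,0]
  claw: 0.01

```text
time_s: 11.0
eef_pos: [0.5473, -0.1526, 0.2227]
tool_rot: [-179.8, 0.5, 173.0]
force: [0.1, -0.1, 0.1]
width: 0.242
grasp_force: 20.0
```

```bash
python3 - <<'E'
from h import *
rel([RK[0]-.032,RK[1]-.032,.0475],173)
E
```

```text
twist -0.0 lin [0.1884 0.4198 0.1692]
```

Request:
play_rows:
  linear:
    - [0.0157,0.035,0]
    - [0.0157,0.035,0]
    - [0.0157,0.035,0]
    - [0.0157,0.035,0]
    - [0.0157,0.035,0]
    - [0.0157,0.035,0]
    - [0.0157,0.035,0]
    - [0.0157,0.035,0]
    - [0.0157,0.035,0]
    - [0.0157,0.035,0]
    - [0.0157,0.035,0]
    - [0.0157,0.035,0]
    - [0,0,0]
    - [0,0,0.03]
    - [0,0,0.03]
    - [0,0,0.03]
    - [0,0,0.03]
    - [0,0,0]
    - [0,0,0]
  twist: [0,0,0,0,0,0,0,0,0,0,0,0,0,0,0,0,0,0,0]

```text
time_s: 12.58
eef_pos: [0.4098, 0.2876, 0.0963]
tool_rot: [-179.9, -0.1, 173.0]
force: [0.5, 0.7, 0.1]
width: 0.237
grasp_force: 20.0
```

```bash
python3 - <<'E'
from h import *
rel([RK[0]-.032,RK[1]-.032,.0475],173)
E
```

```text
twist -0.0 lin [-0.0017 -0.0004  0.0428]
```

Request:
play_rows:
  linear:
    - [-0.001,0.0,0.015]
    - [0,0,0.015]
    - [0,0,0.006]
    - [0,0,0.004]
    - [0,0,0.002]
    - [0,0,0]
    - [0,0,0]
  twist: [0,0,0,0,0,0,0]

```text
time_s: 13.17
eef_pos: [0.4115, 0.2881, 0.0555]
tool_rot: [180.0, 0.1, 173.0]
force: [-0.1, -0.1, 0.3]
width: 0.237
grasp_force: 20.0
```

Request:
play_rows:
  linear:
    - [0,0,0]
    - [0,0,0]
    - [0,0,0]
    - [0,0,-0.005]
    - [0,0,-0.03]
    - [0,0,-0.04]
    - [0,0,-0.04]
    - [0,0,-0.04]
    - [0,0,0]
  twist: [0,0,0,0,0,0,0,0,0]
  claw: 0.05

```text
time_s: 13.92
eef_pos: [0.4132, 0.289, 0.2173]
tool_rot: [179.6, 0.6, 173.0]
force: [1.3, -0.4, 1.1]
width: 0.567
grasp_force: 0.0
```

```bash
python3 - <<'E'
from h import *
rel([*B(32,-31,0)[:2],.094],173)
E
```

```text
twist -0.0 lin [-0.1854 -0.4826  0.1173]
```

Request:
play_rows:
  linear:
    - [-0.0144,-0.0371,0]
    - [-0.0144,-0.0371,0]
    - [-0.0144,-0.0371,0]
    - [-0.0144,-0.0371,0]
    - [-0.0144,-0.0371,0]
    - [-0.0144,-0.0371,0]
    - [-0.0144,-0.0371,0]
    - [-0.0144,-0.0371,0]
    - [-0.0144,-0.0371,0]
    - [-0.0144,-0.0371,0]
    - [-0.0144,-0.0371,0]
    - [-0.0144,-0.0371,0]
    - [-0.0144,-0.0371,0]
    - [0,0,0]
    - [0,0,0.02]
    - [0,0,0.03]
    - [0,0,0.03]
    - [0,0,0]
    - [0,0,0]
  twist: [0,0,0,0,0,0,0,0,0,0,0,0,0,0,0,0,0,0,0]

```text
time_s: 15.5
eef_pos: [0.5376, -0.2133, 0.1295]
tool_rot: [179.9, -0.1, 173.0]
force: [0.7, -0.1, 1.0]
width: 0.569
grasp_force: 0.0
```

```bash
python3 - <<'E'
from h import *
rel([*B(32,-31,0)[:2],.094],173)
E
```

```text
twist -0.0 lin [-0.0008  0.0007  0.0295]
```

Request:
play_rows:
  linear:
    - [0,0,0.015]
    - [0,0,0.011]
    - [0,0,0.003]
    - [0,0,0]
    - [0,0,0]
  twist: [0,0,0,0,0]

```text
time_s: 15.92
eef_pos: [0.5382, -0.2138, 0.1016]
tool_rot: [-180.0, 0.1, 173.0]
force: [0.9, -0.4, -0.1]
width: 0.569
grasp_force: 0.0
```

Request:
play_rows:
  linear:
    - [0,0,0]
    - [0,0,0]
    - [0,0,0]
    - [0,0,0]
    - [0,0,0]
    - [0,0,0]
    - [0,0,0]
    - [0,0,-0.005]
    - [0,0,-0.02]
    - [0,0,-0.03]
    - [0,0,-0.03]
    - [0,0,-0.03]
    - [0,0,0]
  twist: [0,0,0,0,0,0,0,0,0,0,0,0,0]
  claw: 0.01

```text
time_s: 17.0
eef_pos: [0.5394, -0.2145, 0.2218]
tool_rot: [-179.7, 0.5, 173.0]
force: [1.4, -0.4, 0.5]
width: 0.241
grasp_force: 20.0
```

```bash
python3 - <<'E'
from h import *
rel([RK[0]+.032,RK[1]-.032,.0475],173)
E
```

```text
twist -0.0 lin [0.1245 0.49   0.1683]
```

Request:
play_rows:
  linear:
    - [0.0096,0.0377,0]
    - [0.0096,0.0377,0]
    - [0.0096,0.0377,0]
    - [0.0096,0.0377,0]
    - [0.0096,0.0377,0]
    - [0.0096,0.0377,0]
    - [0.0096,0.0377,0]
    - [0.0096,0.0377,0]
    - [0.0096,0.0377,0]
    - [0.0096,0.0377,0]
    - [0.0096,0.0377,0]
    - [0.0096,0.0377,0]
    - [0.0096,0.0377,0]
    - [0,0,0]
    - [0,0,0.03]
    - [0,0,0.03]
    - [0,0,0.03]
    - [0,0,0.03]
    - [0,0,0]
    - [0,0,0]
  twist: [0,0,0,0,0,0,0,0,0,0,0,0,0,0,0,0,0,0,0,0]

```text
time_s: 18.67
eef_pos: [0.4736, 0.2877, 0.0952]
tool_rot: [-179.9, -0.1, 173.0]
force: [-0.2, 0.7, 0.6]
width: 0.239
grasp_force: 20.0
```

```bash
python3 - <<'E'
from h import *
rel([RK[0]+.032,RK[1]-.032,.0475],173)
E
```

```text
twist -0.0 lin [-0.002  -0.0004  0.0417]
```

Request:
play_rows:
  linear:
    - [-0.001,0.0,0.015]
    - [0,0,0.015]
    - [0,0,0.006]
    - [0,0,0.003]
    - [0,0,0.002]
    - [0,0,0]
    - [0,0,0]
  twist: [0,0,0,0,0,0,0]

```text
time_s: 19.25
eef_pos: [0.4754, 0.2881, 0.0556]
tool_rot: [180.0, 0.1, 173.0]
force: [-0.2, -0.0, -0.4]
width: 0.238
grasp_force: 20.0
```

Request:
play_rows:
  linear:
    - [0,0,0]
    - [0,0,0]
    - [0,0,0]
    - [0,0,-0.005]
    - [0,0,-0.03]
    - [0,0,-0.04]
    - [0,0,-0.04]
    - [0,0,-0.04]
    - [0,0,0]
  twist: [0,0,0,0,0,0,0,0,0]
  claw: 0.045

```text
time_s: 20.0
eef_pos: [0.4772, 0.2888, 0.2179]
tool_rot: [179.7, 0.7, 173.0]
force: [0.2, -0.0, 1.4]
width: 0.51
grasp_force: 0.0
```

```bash
python3 - <<'E'
from h import *
p=shot('side'); crop(p,(130,220,296,320),'c3.png')
print([(np.round(d['bbox'],1).tolist(),round(d['score'],2)) for d in vision.search_frame('packing_a',p)])
E
```

```text
c3.png (481, 800, 3) 4.819277108433735
[([218.2, 260.5, 237.3, 282.0], 0.96), ([370.1, 321.9, 394.6, 344.1], 0.95), ([226.2, 232.6, 248.1, 259.9], 0.74), ([286.3, 279.5, 311.0, 307.2], 0.74), ([337.8, 293.8, 359.9, 318.7], 0.72), ([122.4, 282.8, 148.3, 311.8], 0.7), ([246.1, 244.6, 268.4, 269.8], 0.68), ([264.7, 241.3, 284.6, 265.4], 0.67), ([353.4, 221.2, 384.3, 257.7], 0.26)]
```

View pics/c3.png

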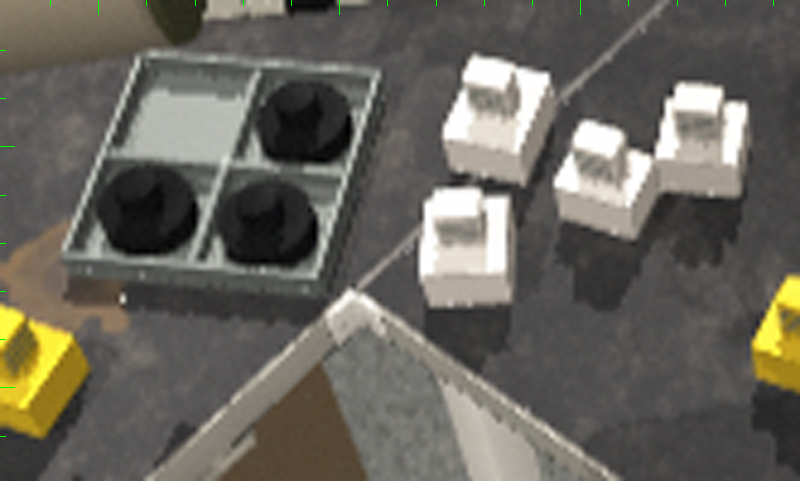

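```bash
python3 - <<'E'
from h import *
p=shot('side'); C=(130,220,4.8193)
px=lambda u: (C[0]+(u[0]+.5)/C[2]-.5, C[1]+(u[1]+.5)/C[2]-.5)
for n,u in {'W1':(492,73),'W2':(457,200),'W3':(600,138),'W4':(697,97)}.items(): print(n,back(p,px(u),.058).round(4))
for n,(a,b,c) in {'W3':((555,183),(637,210),(662,152)),'W4':((657,155),(740,165),(747,103))}.items():
    A,Bq,C_=[back(p,px(u),.03)[:2]*1000 for u in(a,b,c)]
    d=A-Bq; e=C_-Bq; print(n,np.hypot(*d).round(1),np.hypot(*e).round(1),((A+C_)/2).round(1),np.degrees(np.arctan2(-d[0],d[1])).round(1),np.degrees(np.arctan2(e[1],e[0])).round(1))
rel([.4087,.181,.052],189)
crop(p,(240,228,292,267),'w34.png')
E
```

```text
W1 [0.4882 0.1835 0.058 ]
W2 [0.41   0.1819 0.058 ]
W3 [0.4552 0.1212 0.058 ]
W4 [0.4863 0.0785 0.058 ]
W3 45.2 36.9 [457.7 120.3] -13.9 -8.5
W4 42.6 39.2 [487.4  78. ] -1.1 4.6
twist -16.0 lin [ 0.0819 -0.0952  0.1514]
w34.png (600, 800, 3) 15.384615384615385
```

View pics/w34.png

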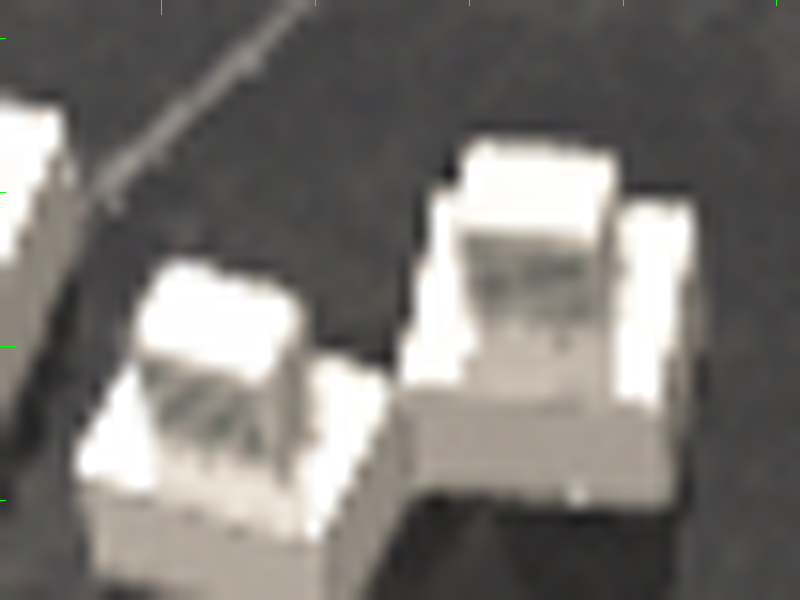

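Request:
play_rows:
  linear:
    - [0,0,0]
    - [0,0,0]
    - [0,0,0]
    - [0.0205,-0.0238,0]
    - [0.0205,-0.0238,0]
    - [0.0205,-0.0238,0]
    - [0.0205,-0.0238,0]
    - [0,0,0.02]
    - [0,0,0.04]
    - [0,0,0.04]
    - [0,0,0.01]
    - [0,0,0]
    - [0,0,0]
  twist: [-5,-6,-5,0,0,0,0,0,0,0,0,0,0]

```text
time_s: 21.23
eef_pos: [0.4083, 0.181, 0.0989]
tool_rot: [-180.0, -0.2, -171.0]
force: [-0.4, -0.8, 0.8]
width: 0.51
grasp_force: 0.0
```

```bash
python3 - <<'E'
from h import *
rel([.4092,.1815,.052],189)
E
```

```text
twist -0.0 lin [-0.001   0.0004  0.0409]
```

Descend, grip, lift 140 mm.

Request:
play_rows:
  linear:
    - [0,0,0.015]
    - [0,0,0.015]
    - [0,0,0.008]
    - [0,0,0.002]
    - [0,0,0]
    - [0,0,0]
  twist: [0,0,0,0,0,0]

```text
time_s: 21.73
eef_pos: [0.4093, 0.1812, 0.0604]
tool_rot: [-180.0, 0.1, -171.0]
force: [-0.2, 0.2, -0.2]
width: 0.51
grasp_force: 0.0
```

Request:
play_rows:
  linear:
    - [0,0,0]
    - [0,0,0]
    - [0,0,0]
    - [0,0,0]
    - [0,0,0]
    - [0,0,0]
    - [0,0,0]
  twist: [0,0,0,0,0,0,0]
  claw: 0.01
  newtons: 30

```text
time_s: 22.32
eef_pos: [0.409, 0.1812, 0.0599]
tool_rot: [180.0, 0.0, -171.0]
force: [-0.7, -0.0, 5.4]
width: 0.268
grasp_force: 29.9
```

Request:
play_rows:
  linear:
    - [0,0,-0.005]
    - [0,0,-0.025]
    - [0,0,-0.035]
    - [0,0,-0.035]
    - [0,0,-0.035]
    - [0,0,0]
  twist: [2.5,2.5,3,4,4,0]

```text
time_s: 22.82
eef_pos: [0.4109, 0.1815, 0.2001]
tool_rot: [179.8, 0.5, 172.8]
force: [1.2, -0.5, -0.5]
width: 0.264
grasp_force: 29.9
```

```bash
python3 - <<'E'
from h import *
rel([*B(-22.8,31,0)[:2],.1],173)
E
```

```text
twist -0.2 lin [-0.1199 -0.3137  0.0941]
```

Request:
play_rows:
  linear:
    - [-0.0133,-0.0349,0]
    - [-0.0133,-0.0349,0]
    - [-0.0133,-0.0349,0]
    - [-0.0133,-0.0349,0]
    - [-0.0133,-0.0349,0]
    - [-0.0133,-0.0349,0]
    - [-0.0133,-0.0349,0]
    - [-0.0133,-0.0349,0]
    - [-0.0133,-0.0349,0]
    - [0,0,0.02]
    - [0,0,0.03]
    - [0,0,0.03]
    - [0,0,0]
    - [0,0,0]
    - [0,0,0]
  twist: [0,0,0,0,0,0,0,0,0,0,0,0,0,0,0]

```text
time_s: 24.07
eef_pos: [0.4897, -0.1455, 0.1158]
tool_rot: [-180.0, 0.1, 173.0]
force: [0.4, 0.8, -1.3]
width: 0.268
grasp_force: 29.9
```

```bash
python3 - <<'E'
from h import *
rel([*B(-22.8,31,0)[:2],.076],173)
ims=[]
pts=[]
for n,b in(('side',(325,215,430,293)),('top',(330,206,428,279))):
    crop(shot(n),b,'o.png'); ims.append(cv2.resize(cv2.imread('pics/o.png'),(400,297)))
cv2.imwrite('pics/ov2.png',np.vstack(ims))
E
```

```text
twist 0.0 lin [-0.0018  0.0013  0.0338]
o.png (594, 800, 3) 7.619047619047619
o.png (595, 800, 3) 8.16326530612245
```

View pics/ov2.png

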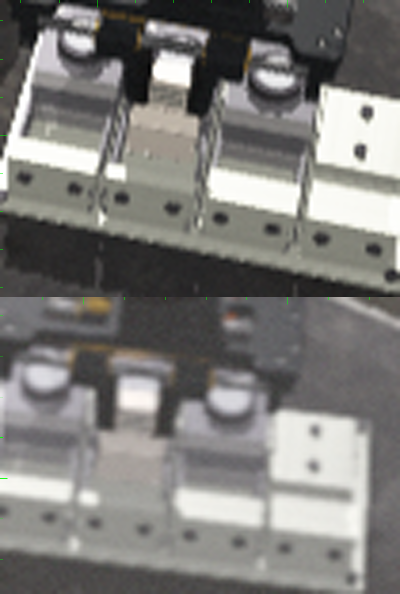

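Request:
play_rows:
  linear:
    - [-0.001,0.001,0.004]
    - [0,0,0.005]
    - [0,0,0.005]
    - [0,0,0.004]
    - [0,0,0]
    - [0,0,0]
  twist: [0,0,0,0,0,0]

```text
time_s: 24.67
eef_pos: [0.4902, -0.1444, 0.0963]
tool_rot: [180.0, -0.0, 173.0]
force: [0.0, 0.2, -1.6]
width: 0.274
grasp_force: 29.9
```

Request:
play_rows:
  linear:
    - [0,0,0.005]
    - [0,0,0.004]
    - [0,0,0.003]
    - [0,0,0.002]
    - [0,0,0.002]
    - [0,0,0]
    - [0,0,0]
  twist: [0,0,0,0,0,0,0]

```text
time_s: 25.25
eef_pos: [0.4903, -0.1444, 0.0806]
tool_rot: [180.0, -0.0, 173.0]
force: [-0.1, 0.0, -1.7]
width: 0.269
grasp_force: 29.9
```

Request:
play_rows:
  linear:
    - [0,0,0.001]
    - [0,0,0.001]
    - [0,0,0.001]
    - [0,0,0]
    - [0,0,0]
  twist: [0,0,0,0,0]

```text
time_s: 25.67
eef_pos: [0.4903, -0.1444, 0.0776]
tool_rot: [-180.0, 0.0, 173.0]
force: [-0.2, 1.1, -1.8]
width: 0.268
grasp_force: 29.9
```

Request:
play_rows:
  linear:
    - [0,0,-0.006]
    - [0,0,-0.014]
    - [0,0,-0.015]
    - [0,0,-0.007]
    - [0,0,0]
    - [0,0.021,0]
    - [0,0.021,0]
    - [0,0.02,0]
    - [0,0,0]
    - [0,0,0]
    - [0,0,0]
  twist: [0,0,0,0,0,0,0,0,0,0,0]

```text
time_s: 26.58
eef_pos: [0.4978, -0.0833, 0.1193]
tool_rot: [-180.0, -0.0, 173.0]
force: [-0.6, -0.3, -0.8]
width: 0.268
grasp_force: 29.9
```

```bash
python3 - <<'E'
from h import *
rel([*B(-22.8,93,0)[:2],.076],173)
E
```

```text
twist -0.0 lin [-0.0014  0.0006  0.0373]
```

Request:
play_rows:
  linear:
    - [-0.001,0.0,0.005]
    - [0,0,0.006]
    - [0,0,0.006]
    - [0,0,0.005]
    - [0,0,0]
    - [0,0,0]
  twist: [0,0,0,0,0,0]

```text
time_s: 27.08
eef_pos: [0.4989, -0.0832, 0.0973]
tool_rot: [180.0, -0.0, 173.0]
force: [2.1, -0.1, -1.2]
width: 0.268
grasp_force: 29.9
```

Request:
play_rows:
  linear:
    - [0,0,0.005]
    - [0,0,0.004]
    - [0,0,0.003]
    - [0,0,0.002]
    - [0,0,0.001]
    - [0,0,0]
    - [0,0,0]
  twist: [0,0,0,0,0,0,0]

```text
time_s: 27.67
eef_pos: [0.4989, -0.083, 0.0826]
tool_rot: [-180.0, 0.0, 173.0]
force: [3.0, -0.0, -2.4]
width: 0.265
grasp_force: 29.9
```

Request:
play_rows:
  linear:
    - [0,0,0.001]
    - [0,0,0.001]
    - [0,0,0]
    - [0,0,0]
  twist: [0,0,0,0]

```text
time_s: 28.0
eef_pos: [0.4992, -0.0831, 0.0818]
tool_rot: [-180.0, 0.1, 173.0]
force: [-2.1, 1.8, 11.6]
width: 0.268
grasp_force: 29.9
```

Request:
play_rows:
  linear:
    - [0,0,-0.001]
    - [0,0,0]
    - [0,0,0]
    - [0,0,0]
    - [0,0,-0.01]
    - [0,0,-0.03]
    - [0,0,-0.035]
    - [0,0,-0.035]
    - [0,0,0]
    - [0,0,0]
  twist: [0,0,0,0,0,0,0,0,0,0]
  claw: 0.045

```text
time_s: 28.83
eef_pos: [0.4994, -0.0832, 0.1935]
tool_rot: [-179.9, 0.2, 173.0]
force: [0.1, 0.1, 0.1]
width: 0.511
grasp_force: 0.0
```

```bash
python3 - <<'E'
from h import *
p=shot('side'); 
print([(np.round(d['bbox'],1).tolist(),round(d['score'],2)) for d in vision.search_frame('packing_a',p)])
rel([.4885,.1845,.052],174)
E
```

```text
[([284.9, 278.4, 310.7, 304.5], 0.93), ([336.3, 295.2, 360.1, 321.6], 0.91), ([248.1, 244.9, 267.2, 270.0], 0.74), ([264.4, 242.1, 284.1, 264.6], 0.73), ([334.4, 240.1, 350.5, 254.2], 0.68), ([225.6, 232.5, 249.3, 257.3], 0.62), ([372.0, 322.7, 394.4, 343.7], 0.56)]
twist -1.0 lin [0.0378 0.2648 0.133 ]
```

Request:
play_rows:
  linear:
    - [0.0047,0.0331,0]
    - [0.0047,0.0331,0]
    - [0.0047,0.0331,0]
    - [0.0047,0.0331,0]
    - [0.0047,0.0331,0]
    - [0.0047,0.0331,0]
    - [0.0047,0.0331,0]
    - [0.0047,0.0331,0]
    - [0,0,0.02]
    - [0,0,0.035]
    - [0,0,0.035]
    - [0,0,0]
    - [0,0,0]
  twist: [-1,0,0,0,0,0,0,0,0,0,0,0,0]

```text
time_s: 30.02
eef_pos: [0.4889, 0.1841, 0.1003]
tool_rot: [-179.9, -0.3, 174.0]
force: [0.5, -0.3, 1.3]
width: 0.511
grasp_force: 0.0
```

```bash
python3 - <<'E'
from h import *
rel([.4885,.1845,.052],174)
E
```

```text
twist -0.0 lin [0.0004 0.0003 0.0423]
```

Request:
play_rows:
  linear:
    - [0,0,0.015]
    - [0,0,0.015]
    - [0,0,0.009]
    - [0,0,0.003]
    - [0,0,0]
    - [0,0,0]
  twist: [0,0,0,0,0,0]

```text
time_s: 30.52
eef_pos: [0.4904, 0.1843, 0.0607]
tool_rot: [180.0, 0.1, 174.0]
force: [0.6, -1.1, 0.6]
width: 0.506
grasp_force: 0.0
```

Request:
play_rows:
  linear:
    - [0,0,0]
    - [0,0,0]
    - [0,0,0]
    - [0,0,0]
    - [0,0,0]
    - [0,0,0]
    - [0,0,0]
  twist: [0,0,0,0,0,0,0]
  claw: 0.01

```text
time_s: 31.1
eef_pos: [0.4901, 0.1844, 0.06]
tool_rot: [180.0, 0.0, 174.0]
force: [-0.8, 0.7, 6.1]
width: 0.266
grasp_force: 30.0
```

Request:
play_rows:
  linear:
    - [0,0,-0.005]
    - [0,0,-0.025]
    - [0,0,-0.035]
    - [0,0,-0.035]
    - [0,0,-0.035]
    - [0,0,0]
  twist: [0,0,0,0.5,0.5,0]

```text
time_s: 31.6
eef_pos: [0.492, 0.1846, 0.201]
tool_rot: [179.9, 0.6, 173.0]
force: [1.1, 0.7, -0.2]
width: 0.268
grasp_force: 30.0
```

```bash
python3 - <<'E'
from h import *
rel([*B(-25.8,31,0)[:2],.11],173)
E
```

```text
twist -0.0 lin [-0.0368 -0.3267  0.085 ]
```

Request:
play_rows:
  linear:
    - [-0.0042,-0.0363,0]
    - [-0.0042,-0.0363,0]
    - [-0.0042,-0.0363,0]
    - [-0.0042,-0.0363,0]
    - [-0.0042,-0.0363,0]
    - [-0.0042,-0.0363,0]
    - [-0.0042,-0.0363,0]
    - [-0.0042,-0.0363,0]
    - [-0.0042,-0.0363,0]
    - [0,0,0.02]
    - [0,0,0.03]
    - [0,0,0.03]
    - [0,0,0]
    - [0,0,0]
    - [0,0,0]
  twist: [0,0,0,0,0,0,0,0,0,0,0,0,0,0,0]

```text
time_s: 32.85
eef_pos: [0.4877, -0.1447, 0.1158]
tool_rot: [-180.0, 0.0, 173.0]
force: [0.6, 0.4, -0.9]
width: 0.273
grasp_force: 30.0
```

```bash
python3 - <<'E'
from h import *
rel([*B(-24.3,31,0)[:2],.076],173)
E
```

```text
twist -0.0 lin [-0.0024  0.0007  0.0338]
```

Request:
play_rows:
  linear:
    - [-0.002,0.0005,0.004]
    - [0,0,0.005]
    - [0,0,0.005]
    - [0,0,0.004]
    - [0,0,0]
    - [0,0,0]
  twist: [0,0,0,0,0,0]

```text
time_s: 33.35
eef_pos: [0.4894, -0.1443, 0.0965]
tool_rot: [180.0, -0.0, 173.0]
force: [0.9, 0.2, -1.3]
width: 0.269
grasp_force: 30.0
```

Request:
play_rows:
  linear:
    - [0,0,0.005]
    - [0,0,0.004]
    - [0,0,0.003]
    - [0,0,0.002]
    - [0,0,0.001]
    - [0,0,0.001]
    - [0,0,0]
    - [0,0,0]
  twist: [0,0,0,0,0,0,0,0]

```text
time_s: 34.02
eef_pos: [0.4898, -0.1444, 0.0819]
tool_rot: [-180.0, 0.1, 173.0]
force: [-3.3, 2.6, 12.8]
width: 0.266
grasp_force: 30.0
```

Request:
play_rows:
  linear:
    - [0,0,-0.001]
    - [0,0,0]
    - [0,0,0]
    - [0,0,0]
    - [0,0,-0.01]
    - [0,0,-0.03]
    - [0,0,-0.035]
    - [0,0,-0.035]
    - [0,0,0]
    - [0,0,0]
  twist: [0,0,0,0,0,0,0,-4,-5,0]
  claw: 0.04

```text
time_s: 34.85
eef_pos: [0.49, -0.1446, 0.1939]
tool_rot: [-179.9, 0.2, -177.8]
force: [-0.2, 0.4, -1.0]
width: 0.454
grasp_force: 0.0
```

```bash
python3 - <<'E'
from h import *
p=shot('side'); crop(p,(240,228,372,288),'w34b.png')
rel([.4865,.078,.052],182)
E
```

```text
w34b.png (363, 800, 3) 6.0606060606060606
twist -0.1 lin [-0.0049  0.2223  0.1343]
```

View pics/w34b.png

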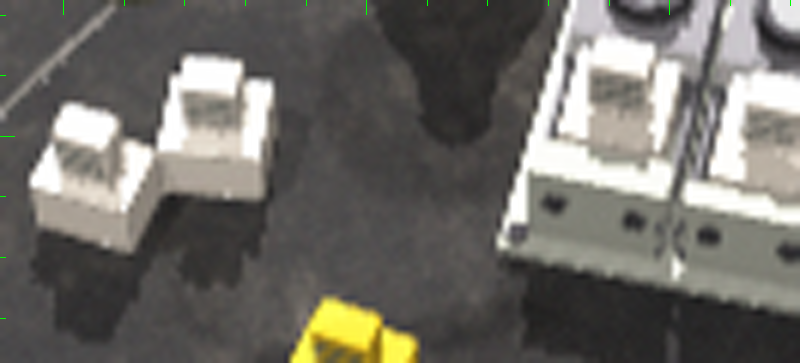

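Request:
play_rows:
  linear:
    - [-0.0007,0.0318,0]
    - [-0.0007,0.0318,0]
    - [-0.0007,0.0318,0]
    - [-0.0007,0.0318,0]
    - [-0.0007,0.0318,0]
    - [-0.0007,0.0318,0]
    - [-0.0007,0.0318,0]
    - [0,0,0.02]
    - [0,0,0.035]
    - [0,0,0.035]
    - [0,0,0]
    - [0,0,0]
  twist: [0,0,0,0,0,0,0,0,0,0,0,0]

```text
time_s: 35.9
eef_pos: [0.4858, 0.0783, 0.1006]
tool_rot: [180.0, -0.3, -178.1]
force: [0.9, -0.1, 1.5]
width: 0.446
grasp_force: 0.0
```

```bash
python3 - <<'E'
from h import *
rel([.4865,.078,.052],182)
E
```

```text
twist -0.1 lin [-0.0007 -0.0004  0.0426]
```

Request:
play_rows:
  linear:
    - [0,0,0.015]
    - [0,0,0.015]
    - [0,0,0.009]
    - [0,0,0.003]
    - [0,0,0]
    - [0,0,0]
  twist: [0,0,0,0,0,0]

```text
time_s: 36.4
eef_pos: [0.4872, 0.0783, 0.0606]
tool_rot: [-180.0, 0.1, -178.0]
force: [-0.2, 0.9, -0.1]
width: 0.456
grasp_force: 0.0
```

Request:
play_rows:
  linear:
    - [0,0,0]
    - [0,0,0]
    - [0,0,0]
    - [0,0,0]
    - [0,0,0]
    - [0,0,0]
    - [0,0,0]
  twist: [0,0,0,0,0,0,0]
  claw: 0.01

```text
time_s: 36.98
eef_pos: [0.487, 0.0784, 0.0601]
tool_rot: [-180.0, 0.0, -178.0]
force: [-0.8, 1.1, 5.3]
width: 0.262
grasp_force: 30.0
```

Request:
play_rows:
  linear:
    - [0,0,-0.005]
    - [0,0,-0.025]
    - [0,0,-0.035]
    - [0,0,-0.035]
    - [0,0,-0.035]
    - [0,0,0]
  twist: [0,0,2,3,4,0]

```text
time_s: 37.48
eef_pos: [0.4888, 0.0783, 0.2008]
tool_rot: [180.0, 0.6, 172.8]
force: [-0.1, -0.7, -1.5]
width: 0.272
grasp_force: 30.0
```

```bash
python3 - <<'E'
from h import *
rel([*B(-18.8,-31,0)[:2],.11],173)
E
```

```text
twist -0.2 lin [-0.034  -0.2827  0.0848]
```

Request:
play_rows:
  linear:
    - [-0.0043,-0.0353,0]
    - [-0.0043,-0.0353,0]
    - [-0.0043,-0.0353,0]
    - [-0.0043,-0.0353,0]
    - [-0.0043,-0.0353,0]
    - [-0.0043,-0.0353,0]
    - [-0.0043,-0.0353,0]
    - [-0.0043,-0.0353,0]
    - [0,0,0.02]
    - [0,0,0.03]
    - [0,0,0.03]
    - [0,0,0]
    - [0,0,0]
    - [0,0,0]
  twist: [0,0,0,0,0,0,0,0,0,0,0,0,0,0]

```text
time_s: 38.65
eef_pos: [0.4867, -0.2063, 0.1159]
tool_rot: [-180.0, 0.0, 173.0]
force: [-0.2, -0.2, -0.8]
width: 0.267
grasp_force: 30.0
```

```bash
python3 - <<'E'
from h import *
rel([*B(-18.8,-31,0)[:2],.076],173)
E
```

```text
twist 0.0 lin [-0.0014 -0.      0.0339]
```

Request:
play_rows:
  linear:
    - [-0.001,0,0.004]
    - [0,0,0.005]
    - [0,0,0.005]
    - [0,0,0.004]
    - [0,0,0]
    - [0,0,0]
  twist: [0,0,0,0,0,0]

```text
time_s: 39.15
eef_pos: [0.4873, -0.2063, 0.0965]
tool_rot: [180.0, -0.0, 173.0]
force: [-0.0, -0.1, -1.2]
width: 0.27
grasp_force: 30.0
```

Request:
play_rows:
  linear:
    - [0,0,0.005]
    - [0,0,0.004]
    - [0,0,0.003]
    - [0,0,0.002]
    - [0,0,0.001]
    - [0,0,0.001]
    - [0,0,0]
    - [0,0,0]
  twist: [0,0,0,0,0,0,0,0]

```text
time_s: 39.82
eef_pos: [0.4877, -0.2064, 0.082]
tool_rot: [-180.0, 0.1, 173.0]
force: [-2.8, 2.8, 12.9]
width: 0.27
grasp_force: 30.0
```

Seated as well. Release and rise, then a final look.

Request:
play_rows:
  linear:
    - [0,0,-0.001]
    - [0,0,0]
    - [0,0,0]
    - [0,0,0]
    - [0,0,-0.01]
    - [0,0,-0.03]
    - [0,0,-0.035]
    - [0,0,-0.035]
    - [0.03,0.0,-0.02]
    - [0.03,0,0]
    - [0.03,0,0]
    - [0,0,0]
    - [0,0,0]
  twist: [0,0,0,0,0,0,0,0,0,0,0,0,0]
  claw: 0.045

```text
time_s: 40.9
eef_pos: [0.3975, -0.1953, 0.2126]
tool_rot: [-180.0, 0.1, 172.9]
force: [0.2, -0.2, 0.8]
width: 0.511
grasp_force: 0.0
```

```bash
python3 - <<'E'
from h import *
p=shot('side'); crop(p,(130,170,510,320),'fin.png'); print(env.observe()['time_s'])
E
```

```text
fin.png (315, 800, 3) 2.1052631578947367
40.95
```

View pics/fin.png

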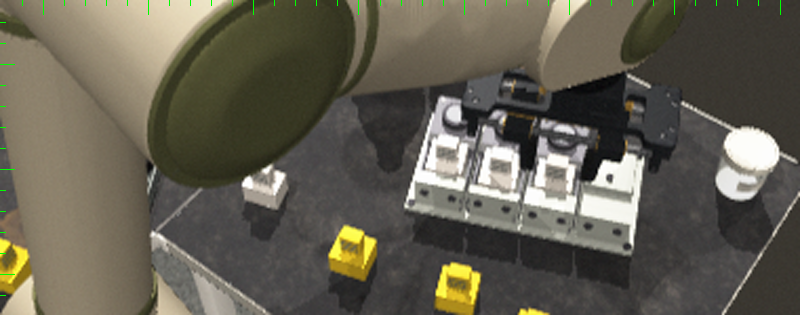

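The picture shows all three pieces upright and seated, at about (447,158), (503,168) and (555,175) px. Piece a is left over at (265,185), and the cup is unmoved.

```bash
python3 - <<'E'
from h import *
print(workorder.sign_off())
E
```

```text
the job is handed in; nothing more can be done
None
```

The job is handed in at about 41 s, with no verdict returned: all three caps are in the rack, pieces c, d and b are seated before the left, middle and right heads, piece a is left over, and the arm never went near the bystanders.

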